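Dry-fit a stone indent in the notch of a hearth slab

ROBOT

A 7-joint arm with a two-finger parallel gripper is mounted at the origin on the work surface. World frame = base frame: x ahead of the robot, y to its left, z up, the work surface at z = 0. Lengths are in m, angles in rad, forces in N, time in s.
With the tool pointing down it reaches from about 0.425 to 0.875 m from the base axis. Payload 4.7 kg.
Tool frame: the origin (TCP) lies on the front face of the gripper's body, between the roots of the fingers; the fingertips stand 73 mm ahead of it and the grasp point (between the pads) lies 54 mm ahead of it; z points along the fingers, y is the line along which they close (so a half turn about z gives the same grasp; the last joint's range is limited). The gripper opens to 85 mm and grips with 20 to 120 N. Pads are 22 mm wide; open, the fingers measure 114 mm over their backs; the gripper's body (76 mm by 85 mm) begins 54 mm behind the grasp point. The pads swing forward as they close: fully open they stand 13 mm farther back than shut.
Start: joints at [1.145, 0.321, -0.07, 1.45, 0.023, 1.371, -0.057], TCP at [0.277, -0.588, 0.304] pointing down, gripper open.
Joint ranges: [-2.86, 2.86], [-0.3, 2.09], [-1.38, 1.24], [0.06, 2.45], [-1.56, 4.7], [0.09, 2.05], [-2.69, 2.69]. Speed limits (rad/s): [2.57, 2.57, 3.14, 3.14, 3.14, 3.14, 3.14].

INTERFACE

Orientations are given as a unit quaternion [x, y, z, w].
In Python, from cell import * gives the robot as it stands. The module is installed in compiled form; this text tells all that it offers.
- The arm moves only by the tool servo_tool, never from a script. Its argument "deltas" is a list that holds one entry, the list of rows, each a list of 6 numbers: the shift along the tool's x, y, z each as a share of 0.25 m, from -1 to 1, then the turn, a rotation vector about the tool's x, y, z each as a share of 0.5 rad, from -1 to 1. A call has 1 to 20 rows; each row is the pose to reach, as a shift and turn from the pose commanded when the call began, along the tool's axes at that moment; what a row does not reach only later rows make up. A row lasts 1/12 s, in which the tool goes at most 41.7 mm and 7.16 degrees, less where a joint would pass 70% of its speed; a pose out of reach is approached as far as the arm can. A call with a number of a shift or a turn outside -1 to 1 is refused whole. A call with a gripper value outside its range is refused whole. "hand" is the closure, from -1 (fully open) to 1 (shut), set as the call begins (left out, the last holds). The fingers move at their own pace and stop on an object; "grip_force" is the grip in N (left out, the last holds). Time passes only in rows, so rows that repeat a pose let the fingers close. It gives the time, the measured TCP pose, the force, the opening and the grip force at its end, in the units of the state.
- get_state(): the state, without advancing time (a new reading comes with each control period).
- capture(name): name is "scene" or "top"; returns (picture, depth): 480x640x3 uint8, red, green, blue; 480x640 float32, m along the optical axis (not along the pixel's ray), 0 where there is no reading.
- calibration(name): a dict with "fx", "fy", "cx", "cy" (pixels), "pose" (4x4, takes a point from camera to world coordinates). Camera axes: x right, y down, z forward; pixel columns grow to the right and rows downward; lengths in m; the calibration is good to about 2 mm. A picture is of the moment at which its call begins. calibration takes no time and is no camera call.
- close_job(): hands the job in; it is judged then, once.
The state is a dict: "time_s": time; "q": joint angles; "joint_velocities": joint speeds; "tau": joint torques, N m; "tcp_pos": TCP position; "ee_rot": TCP orientation; "ft_force": force on the tool from outside, world axes, zero at the start; "ft_torque": the same for the moment, N m; "grip_width": finger opening in m; "grip_force": force on a finger pad.
Only numpy, scipy, OpenCV 4.12 (cv2) and the standard library are available. Lean on these libraries where they do the work, as an engineer would, in place of code of your own. Each camera call takes 0.05 s, during which the arm holds its last target. There are 200 camera calls.

TASK

First clear the loose stone spall out of the notch in the hearth slab and put it in the rubble tub. Then slide the tapered repair block along the board, flat all the way and narrow end first, into the notch until it is fully home: square, bedded flat, and its wide end flush with the slab's front edge. Leave the mallet, the chisel and the rectangular offcut where they are.

Things in the scene. Friction and masses are not known exactly. Their poses are not given: they have to be found in the camera images.
- slab: Limestone hearth slab, immovable, flat on the board: 320 x 211 x 32 mm. A tapered notch, 92 mm deep, is cut right through its front edge (its floor is the bare board). Origin: middle of the notch at board level, where the repair block's origin lies, same axes, when home. x points into the notch (within 15 degrees of world +y), y left of that. Ends at y = +120 and -200 mm, back at x = +165 mm.
- mouth (a point): Middle of the notch's mouth at board level, in the line of the slab's front edge: x = -46 mm in the slab's frame, same axes. The notch is 103 mm wide here and tapers evenly to 89 mm at its upright back wall (x = +46 mm in the slab's frame). The front edge has a 5 mm chamfer along its top only.
- indent: The repair block: tapered limestone, 92 mm long (x), 32 mm thick, 100 mm wide at its outer end (x = -46 mm), 86 mm at its inner end (x = +46 mm); about 0.6 kg. Lies flat and slides under a push of 2 to 6 N. Origin: middle of its underside. The outer end's top edge is chamfered 5 mm. Starts 215 to 250 mm out of home, up to 45 mm aside, turned up to 0.6 rad. In the notch it has 1.5 mm play each side.
- spall: Loose irregular chip of limestone lying in the notch, about 34 x 22 mm and 22 mm high at its middle, 25 g. Origin at the middle of its underside; x is its length; the two long sides, 22 mm apart along y, are nearly upright and can be gripped over their lower 12 mm. Starts with its length roughly across the notch, its middle 38 to 66 mm from the back wall.
- tub: Open black plastic rubble tub on the robot's right, immovable, 190 x 140 mm outside (x, y), 50 mm high, walls and floor 5 mm. Origin at the middle of its underside.
- mallet: Bystander: round iron-headed mallet standing on its head, handle up; head 70 mm across and 84 mm high, handle 30 mm thick, 205 mm high in all. Origin under its centre. It stands in front of the slab, beyond the block's way in as seen from the robot. Stay clear of it.
- offcut: Bystander: rectangular limestone offcut 70 x 50 x 32 mm (x, y, z), origin at the middle of its underside. It lies in front of the slab, on the robot's side of the block's way in. It is not the repair block. Leave it.
- chisel: Bystander: steel stone chisel, 200 mm long, 13 mm thick, blade 26 mm wide towards +x, lying on top of the slab behind the notch. Origin at the middle of its underside. Leave it.

How it is judged:
By the outcome, as a careful person would: the job done as asked, in the order asked, and still so for the second after the job is handed in, with the robot touching nothing.
It also fails if it takes over 72 s, if anything falls off the work surface, if the arm or the gripper's body presses on something with over 40 N, if the wrist force passes 120 N, or if a joint passes its speed limit or range.

## Working session

There is one attempt and no reset: what is moved stays moved. The work goes in short steps, Python scripts to look and compute and a tool call to move; the robot and the scene stay as the last step left them, time stands still between calls to the robot, and variables do not carry over. Pictures are saved under pics/ and viewed, at most 10 in all, crops included, and the job is handed in when it is done.

Besides the shell and the picture viewer there is one more tool, called by a JSON object that holds its "name" and its "arguments". servo_tool: Moves the arm, as the interface text tells. Shift numbers are shares of 0.25 m and turn numbers shares of 0.5 rad, none past 1 either way. Its arguments: {"type":"object","properties":{"deltas":{"type":"array"},"hand":{"type":"number"},"grip_force":{"type":"number"}},"required":["deltas"]}

```bash
mkdir -p pics
python3 - <<'E'
from cell import *
import cv2,numpy as np
s=get_state();print(s['time_s'],s['tcp_pos'],s['ee_rot'],s['grip_width'])
for n in('top','scene'):
    p,d=capture(n);cv2.imwrite(f'pics/{n}0.png',p[:,:,::-1]);np.save(n+'_d.npy',d)
    c=calibration(n);print(n,c['fx'],c['cx'],c['cy'],np.round(c['pose'],3))
E
```

```text
0.0 [ 0.27652685 -0.58781752  0.30280734] [ 9.75914899e-01  2.18149501e-01 -2.64979243e-04 -9.13920639e-04] 0.08515031338546718
top 470.7555601991984 326.3605807738702 235.88217733717468 [[ 0.027 -0.981  0.19   0.391]
 [-0.999 -0.021  0.031 -0.046]
 [-0.026 -0.191 -0.981  1.104]
 [ 0.     0.     0.     1.   ]]
scene 587.8134552107681 310.8695012080282 234.61551105906383 [[ 0.699  0.614 -0.367  0.976]
 [ 0.715 -0.609  0.344 -0.406]
 [-0.012 -0.502 -0.865  0.976]
 [ 0.     0.     0.     1.   ]]
```

View pics/top0.png

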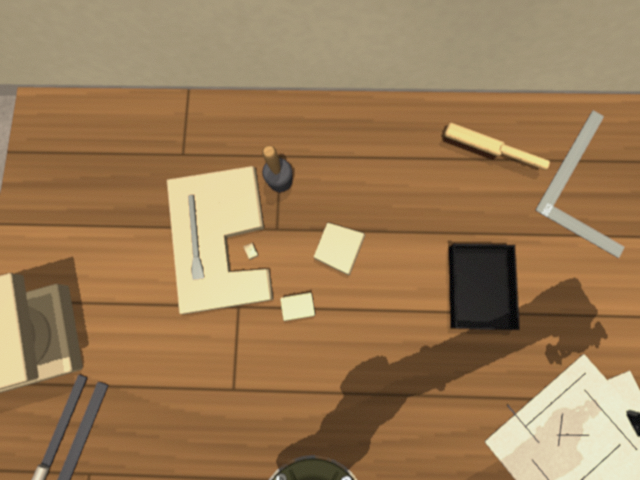

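View pics/scene0.png

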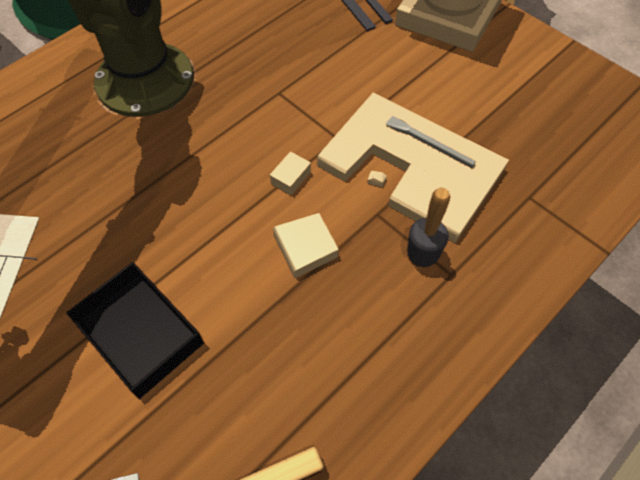

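Top view: the slab is at (168–271,168–313) with its notch opening right. The spall is at (250,251), block at (339,248), offcut at (297,306), mallet at (277,172), tub at (483,286). The scene view agrees: block at (306,245), spall at (377,179), tub at (136,330).

```bash
cat > h.py <<'E'
from cell import *
import cv2,numpy as np
def cloud(n,d):
    c=calibration(n);v,u=np.mgrid[:480,:640]
    P=np.stack([(u-c['cx'])/c['fx']*d,(v-c['cy'])/c['fy']*d,d],-1)
    T=c['pose'];return P@T[:3,:3].T+T[:3,3]
def ray(n,uv,z):
    c=calibration(n);uv=np.atleast_2d(uv).astype(float);T=c['pose']
    r=np.c_[(uv[:,0]-c['cx'])/c['fx'],(uv[:,1]-c['cy'])/c['fy'],np.ones(len(uv))]@T[:3,:3].T
    return T[:3,3]+r*((z-T[2,3])/r[:,2])[:,None]
def pale(p):
    h=cv2.cvtColor(p,cv2.COLOR_RGB2HSV);return ((h[...,1]<125)&(h[...,2]>185)&(h[...,0]>12)).astype(np.uint8)
def topmask(n,p,d,lo=.024,hi=.04):
    z=cloud(n,d)[...,2];return pale(p)*((z>lo)&(z<hi)).astype(np.uint8)
E
python3 - <<'E'
from h import *
for n in('top','scene'):
    p=cv2.imread(f'pics/{n}0.png')[:,:,::-1].copy();d=np.load(n+'_d.npy')
    W=cloud(n,d)
    pts={'top':dict(slab=(235,200),block=(339,248),off=(297,306),spall=(250,251),tub=(483,286),board=(330,180),mal=(270,152)),
      'scene':dict(slab=(440,180),block=(306,240),off=(291,170),spall=(377,177),tub=(136,330),board=(340,300),mal=(441,195))}[n]
    for k,(u,v) in pts.items(): print(n,k,p[v,u],cv2.cvtColor(p[v:v+1,u:u+1],cv2.COLOR_RGB2HSV)[0,0],np.round(W[v,u],3))
    m=pale(p)
    cs,_=cv2.findContours(m,cv2.RETR_EXTERNAL,cv2.CHAIN_APPROX_NONE)
    for c in cs:
        a=cv2.contourArea(c)
        if 40<a<12000:
            q=cv2.approxPolyDP(c,3,True)[:,0]
            x=c[:,0].mean(0)
            print(n,int(a),x.astype(int),'poly px',q.tolist() if len(q)<10 else len(q))
            print('   z.032',np.round(ray(n,q,.032)[:,:2],3).tolist() if len(q)<10 else '')
E
```

```text
top slab [236 220 169] [ 23  72 236] [0.68  0.205 0.034]
top block [235 228 181] [ 26  59 235] [ 0.571 -0.043  0.032]
top off [236 234 189] [ 29  51 236] [0.436 0.049 0.035]
top spall [233 231 185] [ 29  53 233] [0.561 0.165 0.022]
top tub [42 39 40] [170  18  42] [ 0.493 -0.376  0.008]
top board [158 112  68] [ 15 145 158] [ 0.744 -0.017  0.002]
top mal [215 165 102] [ 17 134 215] [0.735 0.1   0.206]
top 68 [ 38 474] poly px [[44, 470], [38, 468], [33, 479], [40, 479]]
   z.032 [[0.074, 0.58], [0.077, 0.593], [0.055, 0.601], [0.056, 0.586]]
top 408 [ 53 368] poly px [[69, 358], [38, 366], [38, 379], [69, 371]]
   z.032 [[0.308, 0.556], [0.288, 0.624], [0.26, 0.62], [0.28, 0.553]]
top 668 [296 306] poly px [[309, 293], [280, 298], [284, 320], [313, 314]]
   z.032 [[0.466, 0.023], [0.453, 0.089], [0.404, 0.077], [0.419, 0.013]]
top 1971 [  8 332] poly px [[9, 273], [0, 276], [0, 387], [25, 380]]
   z.032 [[0.495, 0.723], [0.487, 0.743], [0.241, 0.704], [0.257, 0.649]]
top 107 [249 250] poly px [[251, 244], [243, 247], [248, 258], [256, 254]]
   z.032 [[0.576, 0.162], [0.568, 0.18], [0
[... 2195 characters left out ...]
2, 152], [270, 174], [288, 185], [309, 163]]
   z.032 [[0.41, 0.078], [0.419, 0.009], [0.463, 0.016], [0.454, 0.083]]
scene 10906 [416 163] poly px 13
   z.032 
scene 131 [30 42] poly px [[27, 34], [23, 46], [37, 47], [39, 41]]
   z.032 [[-0.28, -0.123], [-0.251, -0.15], [-0.225, -0.129], [-0.239, -0.115]]
scene 297 [585   5] poly px [[564, 1], [570, 2], [573, 11], [584, 10], [593, 16], [600, 9], [594, 3], [603, 0]]
   z.032 [[0.539, 0.854], [0.551, 0.861], [0.574, 0.838], [0.59, 0.859], [0.617, 0.856], [0.615, 0.889], [0.594, 0.898], [0.603, 0.922]]
scene 130 [407   4] poly px [[403, 0], [398, 8], [410, 11], [416, 0]]
   z.032 [[0.263, 0.585], [0.274, 0.555], [0.301, 0.567], [0.286, 0.607]]
```

```bash
cat >> h.py <<'E'
def edge(n,m,A,B,z):
    """fit the mask contour near the pixel segment between world points A,B at height z; returns (point,dir) world xy"""
    c=calibration(n);T=np.linalg.inv(c['pose'])
    def pr(P):
        q=T[:3,:3]@np.r_[P,z]+T[:3,3];return np.array([q[0]/q[2]*c['fx']+c['cx'],q[1]/q[2]*c['fy']+c['cy']])
    a,b=pr(A),pr(B);L=np.linalg.norm(b-a);t=(b-a)/L;nn=np.array([-t[1],t[0]])
    cs,_=cv2.findContours(cv2.resize(m*255,None,fx=4,fy=4,interpolation=cv2.INTER_LINEAR)//128,cv2.RETR_LIST,cv2.CHAIN_APPROX_NONE)
    q=np.vstack(cs)[:,0]/4.-.375
    s=(q-a)@t;o=(q-a)@nn;q=q[(s>.12*L)&(s<.88*L)&(abs(o)<4)]
    w=ray(n,q,z)[:,:2].astype(np.float32)
    f=cv2.fitLine(w,cv2.DIST_HUBER,0,.001,.001).ravel();return f[2:],f[:2]*np.sign(f[:2]@(np.array(B)-A)),len(q)
E
python3 - <<'E'
from h import *
E={'back':((.727,.373),(.413,.314)),'lo':((.413,.314),(.452,.114)),'hi':((.727,.373),(.765,.173)),'nback':((.509,.211),(.595,.229)),
 'nlo':((.509,.211),(.516,.124)),'nhi':((.595,.229),(.621,.143)),
 'b_in':((.630,-.017),(.552,.016)),'b_l':((.552,.016),(.515,-.065)),'b_r':((.630,-.017),(.606,-.1)),'b_out':((.606,-.1),(.515,-.065))}
o0=np.array([.5605,.1748])
for n in('top','scene'):
    p=cv2.imread(f'pics/{n}0.png')[:,:,::-1].copy();d=np.load(n+'_d.npy');m=pale(p);W=cloud(n,d)
    for k,(A,B) in E.items():
        P,t,c=edge(n,m,np.array(A),np.array(B),.032)
        th=np.radians(100.6);X=np.array([np.cos(th),np.sin(th)]);Y=np.array([-X[1],X[0]])
        print(n,k,'ang',round(np.degrees(np.arctan2(t[1],t[0])),1),'pt',np.round(P,4),'slabframe0 mm',np.round([(P-o0)@X*1e3,(P-o0)@Y*1e3],1),c)
    # spall
    z=W[...,2];r=(np.hypot(W[...,0]-.563,W[...,1]-.16)<.03)&(z>.007)&(z<.027)&(pale(p)>0)
    q=W[r][:,:2].astype(np.float32);print(n,'spall',cv2.minAreaRect(q),len(q))
    t=(W[...,2]>.04)&(W[...,2]<.056)&(np.hypot(W[...,0]-.49,W[...,1]+.375)<.14)
    print(n,'tub',cv2.minAreaRect(W[t][:,:2].astype(np.float32)))
    t=(W[...,2]>.1)&(W[...,2]<.22)&(np.hypot(W[...,0]-.74,W[...,1]-.09)<.06);print('mallet',W[t].mean(0))
E
```

```text
top back ang -169.9 pt [0.5661 0.3456] slabframe0 mm [166.8 -36.9] 415
top lo ang -79.5 pt [0.4315 0.2138] slabframe0 mm [ 62.  119.6] 281
top hi ang -79.3 pt [0.7472 0.2733] slabframe0 mm [  62.4 -201.7] 265
top nback ang 10.6 pt [0.5515 0.2208] slabframe0 mm [46.8  0.4] 115
top nlo ang -83.7 pt [0.5134 0.1677] slabframe0 mm [ 1.7 47.6] 117
top nhi ang -75.1 pt [0.6077 0.1857] slabframe0 mm [  2.  -48.4] 121
top b_in ang 158.2 pt [0.5918 0.0016] slabframe0 mm [-176.     1.1] 112
top b_l ang -115.5 pt [ 0.5337 -0.0188] slabframe0 mm [-185.4   62. ] 119
top b_r ang -106.0 pt [ 0.6177 -0.0587] slabframe0 mm [-240.   -13.2] 116
top b_out ang 159.8 pt [ 0.5602 -0.0823] slabframe0 mm [-252.7   47.6] 130
top spall ((0.563348650932312, 0.16617172956466675), (0.030661234632134438, 0.01991991139948368), 27.623271942138672) 113
top tub ((0.4916922450065613, -0.3692973256111145), (0.18990439176559448, 0.14179326593875885), 0.18642878532409668)
mallet [0.73212932 0.10082113 0.17673765]
scene back ang -169.4 pt [0.5996 0.3468] slabframe0 mm [161.9 -70.1] 463
scene lo ang -79.5 pt [0.4327 0.2118] 
[... 206 characters left out ...]
.1676] slabframe0 mm [ 1.4 46.7] 101
scene nhi ang -75.5 pt [0.6081 0.1855] slabframe0 mm [  1.8 -48.8] 113
scene b_in ang 159.9 pt [ 0.5914 -0.0011] slabframe0 mm [-178.5    2. ] 123
scene b_l ang -114.8 pt [ 0.5328 -0.0242] slabframe0 mm [-190.5   63.8] 147
scene b_r ang -106.4 pt [ 0.6197 -0.0568] slabframe0 mm [-238.5  -15.6] 142
scene b_out ang 160.1 pt [ 0.5594 -0.0842] slabframe0 mm [-254.4   48.8] 144
scene spall ((0.5638328194618225, 0.16395629942417145), (0.030670208856463432, 0.023854054510593414), 20.912885665893555) 124
scene tub ((0.49150586128234863, -0.3718287944793701), (0.19281356036663055, 0.14014579355716705), 0.06838290393352509)
mallet [0.74243528 0.09303987 0.16957191]
```

{"name": "servo_tool", "arguments": {"deltas": [[[0.774, -0.746, 0, 0, 0, 0], [0.774, -0.746, 0, 0, 0, 0], [0.774, -0.746, 0, 0, 0, 0], [0.774, -0.746, 0, 0, 0, 0], [0.774, -0.746, 0, 0, 0, 0], [0.774, -0.746, 0, 0, 0, 0], [0.774, -0.746, 0, 0, 0, 0], [0.774, -0.746, 0, 0, 0, 0], [0.774, -0.746, 0, 0, 0, 0], [0.774, -0.746, 0, 0, 0, 0]]], "hand": 0, "grip_force": 30}}

```text
time_s: 0.93
tcp_pos: [0.3717, -0.3381, 0.3037]
ee_rot: [0.976, 0.217, -0.0, 0.0]
ft_force: [-0.3, -0.8, 0.1]
grip_width: 0.043
grip_force: 0.0
```

{"name": "servo_tool", "arguments": {"deltas": [[[0.774, -0.746, 0, 0, 0, 0], [0.774, -0.746, 0, 0, 0, 0], [0.774, -0.746, 0, 0, 0, 0], [0.774, -0.746, 0, 0, 0, 0], [0.774, -0.746, 0, 0, 0, 0], [0.774, -0.746, 0, 0, 0, 0], [0.774, -0.746, 0, 0, 0, 0], [0.774, -0.746, 0, 0, 0, 0], [0.774, -0.746, 0, 0, 0, 0], [0.774, -0.746, 0, 0, 0, 0]]]}}

```text
time_s: 1.77
tcp_pos: [0.4678, -0.0884, 0.3036]
ee_rot: [0.976, 0.216, -0.0, 0.0]
ft_force: [-1.2, 0.0, -0.6]
grip_width: 0.0425
grip_force: 0.0
```

{"name": "servo_tool", "arguments": {"deltas": [[[0.774, -0.746, 0, 0, 0, 0], [0.774, -0.746, 0, 0, 0, 0], [0.774, -0.746, 0, 0, 0, 0], [0.774, -0.746, 0, 0, 0, 0], [0.774, -0.746, 0, 0, 0, 0], [0.774, -0.746, 0, 0, 0, 0], [0.774, -0.746, 0, 0, 0, 0], [0.774, -0.746, 0, 0, 0, 0], [0.774, -0.746, 0, 0, 0, 0], [0.774, -0.746, 0, 0, 0, 0]]]}}

```text
time_s: 2.6
tcp_pos: [0.5644, 0.1621, 0.3032]
ee_rot: [0.976, 0.216, -0.001, 0.001]
ft_force: [-0.3, -1.1, 0.4]
grip_width: 0.0427
grip_force: 0.0
```

{"name": "servo_tool", "arguments": {"deltas": [[[0.002, -0.012, 0.1, 0, 0, 0], [0.002, -0.012, 0.2, 0, 0, 0], [0.002, -0.012, 0.3, 0, 0, 0], [0.002, -0.012, 0.4, 0, 0, 0], [0.002, -0.012, 0.5, 0, 0, 0], [0.002, -0.012, 0.6, 0, 0, 0], [0.002, -0.012, 0.68, 0, 0, 0], [0.002, -0.012, 0.74, 0, 0, 0], [0.002, -0.012, 0.79, 0, 0, 0], [0.002, -0.012, 0.83, 0, 0, 0], [0.002, -0.012, 0.86, 0, 0, 0], [0.002, -0.012, 0.88, 0, 0, 0], [0.002, -0.012, 0.9, 0, 0, 0], [0.002, -0.012, 0.909, 0, 0, 0], [0.002, -0.012, 0.909, 0, 0, 0], [0.002, -0.012, 0.909, 0, 0, 0]]]}}

```text
time_s: 3.93
tcp_pos: [0.5632, 0.1683, 0.077]
ee_rot: [0.976, 0.218, 0.0, 0.0]
ft_force: [0.5, 0.5, -0.3]
grip_width: 0.043
grip_force: 0.0
```

{"name": "servo_tool", "arguments": {"deltas": [[[0, 0, 0, 0, 0, 0], [0, 0, 0, 0, 0, 0], [0, 0, 0, 0, 0, 0], [0, 0, 0, 0, 0, 0], [0, 0, 0, 0, 0, 0], [0, 0, 0, 0, 0, 0], [0, 0, 0, 0, 0, 0], [0, 0, 0, 0, 0, 0]]], "hand": 1, "grip_force": 30}}

```text
time_s: 4.6
tcp_pos: [0.5634, 0.1684, 0.0773]
ee_rot: [0.976, 0.218, 0.001, 0.0]
ft_force: [0.1, 0.4, 6.3]
grip_width: 0.0212
grip_force: 30.5
```

{"name": "servo_tool", "arguments": {"deltas": [[[0, 0, -0.05, 0, 0, 0], [0, 0, -0.12, 0, 0, 0], [0, 0, -0.22, 0, 0, 0], [0, 0, -0.34, 0, 0, 0], [0, 0, -0.46, 0, 0, 0], [0, 0, -0.58, 0, 0, 0], [0, 0, -0.64, 0, 0, 0], [0, 0, -0.64, 0, 0, 0]]]}}

```text
time_s: 5.27
tcp_pos: [0.5644, 0.1691, 0.2412]
ee_rot: [0.976, 0.218, 0.003, 0.0]
ft_force: [0.9, 0.3, -1.0]
grip_width: 0.0213
grip_force: 29.8
```

{"name": "servo_tool", "arguments": {"deltas": [[[-0.059, 0.091, 0, 0, 0, 0], [-0.13, 0.2, 0, 0, 0, 0], [-0.206, 0.32, 0, 0, 0, 0], [-0.283, 0.44, 0, 0, 0, 0], [-0.36, 0.56, 0, 0, 0, 0], [-0.438, 0.68, 0, 0, 0, 0], [-0.515, 0.8, 0, 0, 0, 0], [-0.589, 0.914, 0, 0, 0, 0], [-0.589, 0.914, 0, 0, 0, 0]]]}}

```text
time_s: 6.02
tcp_pos: [0.5245, -0.1103, 0.2351]
ee_rot: [0.977, 0.213, -0.002, 0.001]
ft_force: [-0.2, -2.2, -0.3]
grip_width: 0.0208
grip_force: 29.8
```

{"name": "servo_tool", "arguments": {"deltas": [[[-0.059, 0.091, 0, 0, 0, 0], [-0.13, 0.2, 0, 0, 0, 0], [-0.206, 0.32, 0, 0, 0, 0], [-0.283, 0.44, 0, 0, 0, 0], [-0.36, 0.56, 0, 0, 0, 0], [-0.438, 0.68, 0, 0, 0, 0], [-0.515, 0.8, 0, 0, 0, 0], [-0.589, 0.914, 0, 0, 0, 0], [-0.589, 0.914, 0, 0, 0, 0], [-0.589, 0.914, 0, 0, 0, 0]]]}}

```text
time_s: 6.85
tcp_pos: [0.4892, -0.3729, 0.2349]
ee_rot: [0.976, 0.216, -0.001, -0.001]
ft_force: [-0.5, 0.8, 0.6]
grip_width: 0.0215
grip_force: 29.8
```

{"name": "servo_tool", "arguments": {"deltas": [[[0, 0, 0.1, 0, 0, 0], [0, 0, 0.2, 0, 0, 0], [0, 0, 0.3, 0, 0, 0], [0, 0, 0.4, 0, 0, 0], [0, 0, 0.48, 0, 0, 0], [0, 0, 0.54, 0, 0, 0], [0, 0, 0.57, 0, 0, 0], [0, 0, 0.58, 0, 0, 0], [0, 0, 0.58, 0, 0, 0]]]}}

```text
time_s: 7.6
tcp_pos: [0.4912, -0.3695, 0.0913]
ee_rot: [0.976, 0.219, -0.0, -0.001]
ft_force: [-0.5, -0.5, -0.1]
grip_width: 0.0208
grip_force: 29.8
```

{"name": "servo_tool", "arguments": {"deltas": [[[0, 0, 0, 0, 0, 0], [0, 0, 0, 0, 0, 0], [0, 0, 0, 0, 0, 0], [0, 0, 0, 0, 0, 0], [0, 0, 0, 0, 0, 0], [0, 0, -0.1, 0, 0, 0], [0, 0, -0.2, 0, 0, 0], [0, 0, -0.3, 0, 0, 0], [0, 0, -0.4, 0, 0, 0], [0, 0, -0.5, 0, 0, 0], [0, 0, -0.5, 0, 0, 0]]], "hand": -0.1}}

```text
time_s: 8.52
tcp_pos: [0.4934, -0.3721, 0.223]
ee_rot: [0.976, 0.218, 0.003, 0.004]
ft_force: [1.2, -0.7, 0.7]
grip_width: 0.047
grip_force: 0.0
```

Run:
```python
from h import *
W=[]
for n in('top','scene'):
    p,d=capture(n);cv2.imwrite(f'pics/{n}1.png',p[:,:,::-1]);W.append(p)
cv2.imwrite('pics/c1.png',np.hstack([W[0][150:400,150:550],W[1][80:400,20:420][:250*320//320][:250]])[:,:,::-1])
```

```text
(no output)
```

View pics/c1.png

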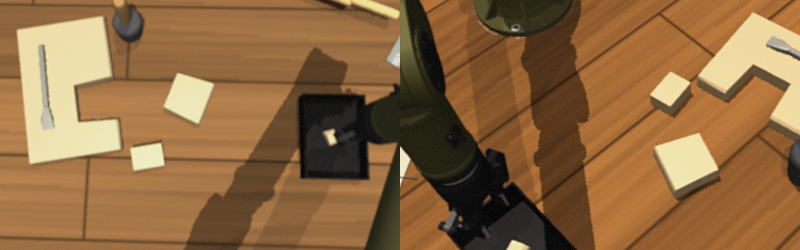

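The notch is empty and the spall lies mid-tub (left crop 330,137). Next is lining up behind the block's wide end.

{"name": "servo_tool", "arguments": {"deltas": [[[0.08, -0.1, 0, 0, 0, -0.1], [0.16, -0.2, 0, 0, 0, -0.25], [0.24, -0.31, 0, 0, 0, -0.4], [0.32, -0.42, 0, 0, 0, -0.55], [0.4, -0.53, 0, 0, 0, -0.7], [0.48, -0.63, 0, 0, 0, -0.85], [0.56, -0.73, 0, 0, 0, -1], [0.631, -0.815, 0, 0, 0, -1], [0.631, -0.815, 0, 0, 0, -1], [0.631, -0.815, 0, 0, 0, -1], [0.631, -0.815, 0, 0, 0, -1]]], "hand": -0.2}}

```text
time_s: 9.53
tcp_pos: [0.5463, -0.1198, 0.2156]
ee_rot: [0.892, 0.453, -0.001, -0.0]
ft_force: [0.5, -0.4, 0.2]
grip_width: 0.0511
grip_force: 0.0
```

{"name": "servo_tool", "arguments": {"deltas": [[[0, 0, 0, 0, 0, -0.15], [0, 0, 0, 0, 0, -0.3], [0, 0, 0, 0, 0, -0.45], [0, 0, 0, 0, 0, -0.543], [0, 0, 0, 0, 0, -0.543], [0, 0, 0, 0, 0, -0.543], [0, 0, 0, 0, 0, -0.543], [0, 0, 0, 0, 0, -0.543]]]}}

```text
time_s: 10.2
tcp_pos: [0.5468, -0.1198, 0.2165]
ee_rot: [0.823, 0.569, -0.0, -0.0]
ft_force: [0.1, -0.1, -0.5]
grip_width: 0.0515
grip_force: 0.0
```

{"name": "servo_tool", "arguments": {"deltas": [[[0, 0, 0.1, 0, 0, 0], [0, 0, 0.2, 0, 0, 0], [0, 0, 0.3, 0, 0, 0], [0, 0, 0.4, 0, 0, 0], [0, 0, 0.48, 0, 0, 0], [0, 0, 0.52, 0, 0, 0], [0, 0, 0.54, 0, 0, 0], [0, 0, 0.546, 0, 0, 0], [0.02, 0, 0.546, 0, 0, 0], [0.04, 0, 0.546, 0, 0, 0], [0.06, 0, 0.546, 0, 0, 0], [0.07, 0, 0.546, 0, 0, 0], [0.08, 0, 0.546, 0, 0, 0], [0.08, 0, 0.546, 0, 0, 0]]]}}

```text
time_s: 11.37
tcp_pos: [0.5545, -0.0996, 0.0806]
ee_rot: [0.822, 0.57, 0.0, 0.0]
ft_force: [0.4, 1.0, 0.4]
grip_width: 0.0512
grip_force: 0.0
```

{"name": "servo_tool", "arguments": {"deltas": [[[0.004, 0, 0, 0, 0, 0], [0.008, 0, 0, 0, 0, 0], [0.012, 0, 0, 0, 0, 0], [0.016, 0, 0, 0, 0, 0]]]}}

```text
time_s: 11.7
tcp_pos: [0.5553, -0.0973, 0.0801]
ee_rot: [0.822, 0.569, -0.0, 0.0]
ft_force: [-0.4, -2.4, 1.5]
grip_width: 0.0511
grip_force: 1.3
```

Run:
```python
from h import *
W=[]
for n in('top','scene'):
    p,d=capture(n);W.append(p)
a=cv2.resize(W[0][190:310,230:430],None,fx=2,fy=2);b=cv2.resize(W[1][190:310,200:400],None,fx=2,fy=2)
cv2.imwrite('pics/c2.png',np.hstack([a,b])[:,:,::-1])
```

```text
(no output)
```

View pics/c2.png

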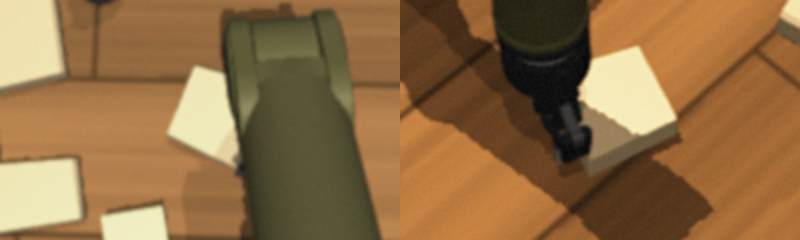

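{"name": "servo_tool", "arguments": {"deltas": [[[0.016, 0.005, 0, 0, 0, -0.045], [0.033, 0.01, 0, 0, 0, -0.091], [0.049, 0.014, 0, 0, 0, -0.136], [0.066, 0.018, 0, 0, 0, -0.181], [0.083, 0.021, 0, 0, 0, -0.226], [0.099, 0.025, 0, 0, 0, -0.272], [0.116, 0.027, 0, 0, 0, -0.317], [0.133, 0.03, 0, 0, 0, -0.362], [0.15, 0.032, 0, 0, 0, -0.407], [0.167, 0.034, 0, 0, 0, -0.453], [0.184, 0.035, 0, 0, 0, -0.498], [0.201, 0.036, 0, 0, 0, -0.543], [0.201, 0.036, 0, 0, 0, -0.543]]]}}

```text
time_s: 12.88
tcp_pos: [0.582, -0.0511, 0.0802]
ee_rot: [0.736, 0.676, 0.001, -0.0]
ft_force: [-0.0, -0.3, -0.3]
grip_width: 0.0511
grip_force: 0.1
```

{"name": "servo_tool", "arguments": {"deltas": [[[0.016, 0.005, 0, 0, 0, -0.045], [0.033, 0.01, 0, 0, 0, -0.091], [0.049, 0.014, 0, 0, 0, -0.136], [0.066, 0.018, 0, 0, 0, -0.181], [0.083, 0.021, 0, 0, 0, -0.226], [0.099, 0.025, 0, 0, 0, -0.272], [0.116, 0.027, 0, 0, 0, -0.317], [0.133, 0.03, 0, 0, 0, -0.362], [0.15, 0.032, 0, 0, 0, -0.407], [0.167, 0.034, 0, 0, 0, -0.453], [0.184, 0.035, 0, 0, 0, -0.498], [0.201, 0.036, 0, 0, 0, -0.543], [0.201, 0.036, 0, 0, 0, -0.543]]]}}

```text
time_s: 13.97
tcp_pos: [0.595, -0.0019, 0.0803]
ee_rot: [0.638, 0.77, 0.001, -0.0]
ft_force: [0.8, -0.9, -0.4]
grip_width: 0.0514
grip_force: 0.5
```

Run:
```python
from h import *
W=[]
for n in('top','scene'):
    p,d=capture(n);W.append(p);cv2.imwrite(f'pics/{n}3.png',p[:,:,::-1]);np.save(n+'_d3.npy',d)
a=cv2.resize(W[0][190:310,200:400],None,fx=2,fy=2);b=cv2.resize(W[1][140:260,250:450],None,fx=2,fy=2)
cv2.imwrite('pics/c3.png',np.hstack([a,b])[:,:,::-1])
```

```text
(no output)
```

View pics/c3.png

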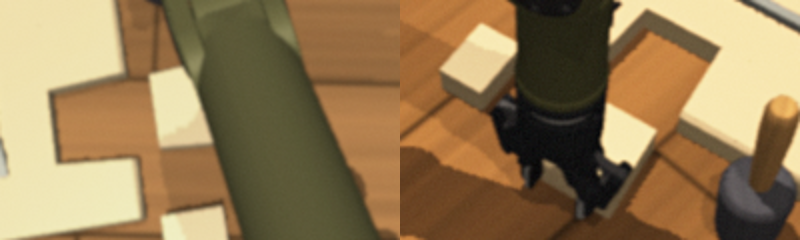

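Block leads square to the notch (inner edge at crop (150,72)–(162,148)), with clear space around. I'll measure its lateral offset.

Run:
```python
from h import *
th=np.radians(100.5);X=np.array([np.cos(th),np.sin(th)]);Y=np.array([-X[1],X[0]]);o=np.array([.5615,.1743])
p=cv2.imread('pics/top3.png')[:,:,::-1].copy();m=pale(p)
q=ray('top',[(275,226),(281,263),(303,261)],.032)[:,:2]
print(np.round(np.c_[(q-o)@X,(q-o)@Y]*1e3,1))
L=lambda P,t:(round(np.degrees(np.arctan2(t[1],t[0]))-100.5,1),np.round([(P-o)@X*1e3,(P-o)@Y*1e3],1))
for a,b in((0,1),(2,1)):
    P,t,c=edge('top',m,q[a],q[b],.032);print(L(P,t),c)
p=cv2.imread('pics/scene3.png')[:,:,::-1].copy();m=pale(p)
q=ray('scene',[(250+655/2-200,140+128/2),(250+612/2-200,140+106/2),(250+612/2-200,140+192/2)],.032)[:,:2]
print(np.round(np.c_[(q-o)@X,(q-o)@Y]*1e3,1))
for a,b in((0,1),(2,0)):
    P,t,c=edge('scene',m,q[a],q[b],.032);print(L(P,t),c)
```

```text
[[ -75.9  -44.9]
 [ -77.8   43.6]
 [-128.5   47.1]]
(np.float64(-270.8), array([-72.4,  -0.5])) 119
(np.float64(-4.2), array([-102.9,   45.2])) 68
[[ -75.8  -41.8]
 [ -77.9    5.8]
 [-158.6  -46.6]]
(np.float64(-270.3), array([-76.4, -19.7])) 73
(np.float64(3.3), array([-100.7,  -45.4])) 86
```

{"name": "servo_tool", "arguments": {"deltas": [[[0.017, 0, 0, 0, 0, 0], [0.034, 0, 0, 0, 0, 0], [0.051, 0, 0, 0, 0, 0], [0.068, 0, 0, 0, 0, 0], [0.085, 0, 0, 0, 0, 0], [0.102, 0, 0, 0, 0, 0], [0.119, 0, 0, 0, 0, 0], [0.136, 0, 0, 0, 0, 0], [0.153, 0, 0, 0, 0, 0], [0.17, 0, 0, 0, 0, 0], [0.187, 0, 0, 0, 0, 0], [0.204, 0, 0, 0, 0, 0], [0.22, 0, 0, 0, 0, 0], [0.235, 0, 0, 0, 0, 0], [0.25, 0, 0, 0, 0, 0], [0.265, 0, 0, 0, 0, 0], [0.28, 0, 0, 0, 0, 0], [0.295, 0, 0, 0, 0, 0], [0.31, 0, 0, 0, 0, 0], [0.32, 0, 0, 0, 0, 0]]]}}

```text
time_s: 15.73
tcp_pos: [0.5802, 0.0756, 0.0802]
ee_rot: [0.639, 0.769, 0.0, -0.0]
ft_force: [0.8, -4.3, 2.0]
grip_width: 0.0511
grip_force: 2.5
```

{"name": "servo_tool", "arguments": {"deltas": [[[0.01, 0, 0, 0, 0, 0], [0.02, 0, 0, 0, 0, 0], [0.03, 0, 0, 0, 0, 0], [0.04, 0, 0, 0, 0, 0], [0.05, 0, 0, 0, 0, 0], [0.06, 0, 0, 0, 0, 0], [0.07, 0, 0, 0, 0, 0], [0.08, 0, 0, 0, 0, 0], [0.09, 0, 0, 0, 0, 0], [0.1, 0, 0, 0, 0, 0], [0.11, 0, 0, 0, 0, 0]]]}}

```text
time_s: 16.65
tcp_pos: [0.5754, 0.1019, 0.0802]
ee_rot: [0.639, 0.769, -0.0, 0.0]
ft_force: [1.4, -5.5, 1.9]
grip_width: 0.0512
grip_force: 2.7
```

{"name": "servo_tool", "arguments": {"deltas": [[[0.008, 0, 0, 0, 0, 0], [0.016, 0, 0, 0, 0, 0], [0.024, 0, 0, 0, 0, 0], [0.032, 0, 0, 0, 0, 0], [0.04, 0, 0, 0, 0, 0], [0.045, 0, 0, 0, 0, 0], [0.05, 0, 0, 0, 0, 0]]]}}

```text
time_s: 17.23
tcp_pos: [0.573, 0.1142, 0.0802]
ee_rot: [0.639, 0.769, -0.0, 0.0]
ft_force: [0.4, -5.1, 2.0]
grip_width: 0.0509
grip_force: 2.8
```

{"name": "servo_tool", "arguments": {"deltas": [[[0.003, 0, 0, 0, 0, 0], [0.006, 0, 0, 0, 0, 0], [0.009, 0, 0, 0, 0, 0], [0.012, 0, 0, 0, 0, 0]]]}}

```text
time_s: 17.57
tcp_pos: [0.5726, 0.117, 0.0802]
ee_rot: [0.639, 0.769, -0.0, 0.0]
ft_force: [0.2, -5.3, 1.9]
grip_width: 0.0513
grip_force: 2.8
```

Force is steady at about 5 N, so no back-wall contact yet. TCP x ≈ -58.5 mm in the slab's frame, so I'll go in 2 mm steps.

{"name": "servo_tool", "arguments": {"deltas": [[[0.002, 0, 0, 0, 0, 0], [0.004, 0, 0, 0, 0, 0], [0.006, 0, 0, 0, 0, 0], [0.008, 0, 0, 0, 0, 0]]]}}

```text
time_s: 17.9
tcp_pos: [0.5724, 0.1174, 0.0802]
ee_rot: [0.64, 0.769, -0.001, 0.001]
ft_force: [1.3, -9.2, 2.8]
grip_width: 0.0512
grip_force: 4.6
```

{"name": "servo_tool", "arguments": {"deltas": [[[0.002, 0, 0, 0, 0, 0], [0.004, 0, 0, 0, 0, 0], [0.006, 0, 0, 0, 0, 0], [0.008, 0, 0, 0, 0, 0], [0.008, 0, 0, 0, 0, 0]]]}}

```text
time_s: 18.32
tcp_pos: [0.5724, 0.1176, 0.0802]
ee_rot: [0.64, 0.768, -0.002, 0.002]
ft_force: [0.8, -11.7, 4.1]
grip_width: 0.0515
grip_force: 5.8
```

{"name": "servo_tool", "arguments": {"deltas": [[[-0.02, 0, 0, 0, 0, 0], [-0.05, 0, 0, 0, 0, 0], [-0.1, 0, 0, 0, 0, 0], [-0.15, 0, 0, 0, 0, 0], [-0.2, 0, 0, 0, 0, 0], [-0.2, 0, -0.1, 0, 0, 0], [-0.2, 0, -0.2, 0, 0, 0], [-0.25, 0, -0.3, 0, 0, 0], [-0.35, 0, -0.4, 0, 0, 0], [-0.45, 0, -0.5, 0, 0, 0], [-0.6, 0, -0.5, 0, 0, 0], [-0.75, 0, -0.5, 0, 0, 0], [-0.9, 0, -0.5, 0, 0, 0], [-1, 0, -0.5, 0, 0, 0], [-1, 0, -0.5, 0, 0, 0]]]}}

```text
time_s: 19.57
tcp_pos: [0.6172, -0.1347, 0.2043]
ee_rot: [0.644, 0.765, -0.002, 0.001]
ft_force: [0.3, -0.7, 0.3]
grip_width: 0.0514
grip_force: 0.0
```

{"name": "servo_tool", "arguments": {"deltas": [[[-0.1, 0, 0, 0, 0, 0], [-0.2, 0, 0, 0, 0, 0], [-0.3, 0, 0, 0, 0, 0], [-0.4, 0, 0, 0, 0, 0], [-0.5, 0, 0, 0, 0, 0], [-0.6, 0, 0, 0, 0, 0], [-0.6, 0, 0, 0, 0, 0]]]}}

```text
time_s: 20.15
tcp_pos: [0.6436, -0.2804, 0.2041]
ee_rot: [0.643, 0.766, -0.001, 0.001]
ft_force: [-0.9, -1.2, -0.1]
grip_width: 0.0513
grip_force: 0.0
```

Run:
```python
from h import *
th=np.radians(100.5);X=np.array([np.cos(th),np.sin(th)]);Y=np.array([-X[1],X[0]]);o=np.array([.5615,.1743])
W=[]
for n in('top','scene'):
    p,d=capture(n);W.append(p);m=pale(p);cv2.imwrite(f'pics/{n}4.png',p[:,:,::-1])
    C=cloud(n,d)
    Q=C[...,:2]-o;x=Q@X;y=Q@Y
    s=(abs(x)<.035)&(abs(y)<.035);A=np.c_[x[s],y[s],np.ones(s.sum())];print(n,'block plane',np.round(np.linalg.lstsq(A,C[...,2][s],rcond=None)[0],4))
    for k,a,b in(('slabL',.115,.058),('block',.045,-.045),('slabR',-.06,-.19)):
      for z,xx in((.032,-.041),):
        P,t,c=edge(n,m,o+xx*X+a*Y,o+xx*X+b*Y,z)
        print(n,k,np.round([np.degrees(np.arctan2(t[1],t[0]))-10.5,(P-o)@X*1e3,(P-o)@Y*1e3],1),c)
a=cv2.resize(W[0][150:325,150:310],None,fx=2.4,fy=2.4);b=cv2.resize(W[1][80:255,260:420],None,fx=2.4,fy=2.4)
cv2.imwrite('pics/c4.png',np.hstack([a,b])[:,:,::-1])
```

```text
top block plane [-0.0012 -0.0022  0.0331]
top slabL [ -3.2 -43.6  86.7] 76
top block [  0.2 -42.    0.3] 119
top slabR [   1.   -43.7 -124.1] 165
scene block plane [ 0.0047 -0.0004  0.0319]
scene slabL [ -3.5 -49.   86. ] 73
scene block [  0.2 -46.1   3. ] 133
scene slabR [   5.6  -47.3 -123.4] 134
```

View pics/c4.png

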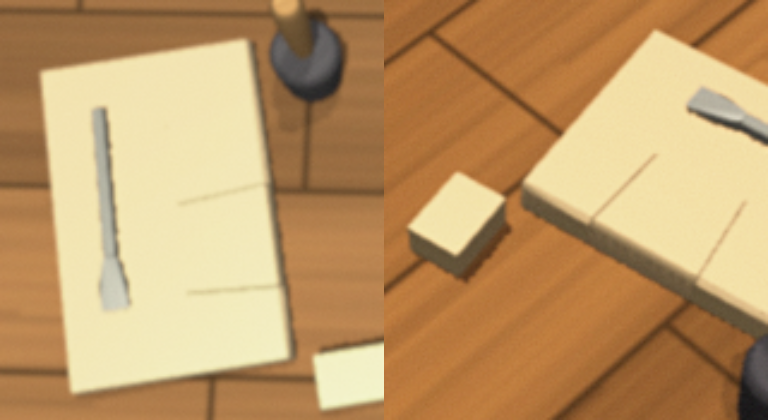

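The seams at (225,193) and (232,292) in the left crop are even. The front faces line up with no gap at the back, and the mallet, offcut and chisel are undisturbed. I'll confirm the spall is in the tub, then hand in.

Run:
```python
from h import *
p,d=capture('scene');C=cloud('scene',d)
s=(abs(C[...,0]-.4916)<.085)&(abs(C[...,1]+.3706)<.06)&(pale(p)>0)
z=C[s];print(s.sum(),z.mean(0) if s.sum() else '',z[:,2].max() if s.sum() else '')
if s.sum()>30 and z[:,2].max()<.05: print(close_job())
```

```text
202 [ 0.49336131 -0.3701801   0.02414723] 0.03042223243303188
the job is handed in; nothing more can be done
None
```

The job is handed in: the spall is in the tub, and the block is home in the notch, square, flat and flush as far as the images show (good to a millimetre or two). The mallet, chisel and offcut look undisturbed; it took about 20 s.

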